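Right the tipped jars in the toppings lane and open the vacuum canister of hazelnuts

ROBOT

A 6-joint arm with a two-finger parallel gripper is mounted at the origin on the work surface. World frame = base frame: x ahead of the robot, y to its left, z up, the work surface at z = 0. Lengths are in mm, angles in rad, forces in N, time in s.
With the tool pointing down it reaches from about 350 to 875 mm from the base axis. Payload 4.2 kg.
Tool frame: the origin (TCP) lies between the finger pads; the fingertips stand 25 mm ahead of it and the grasp point (between the pads) lies 6 mm ahead of it; z points along the fingers, y is the line along which they close (so a half turn about z gives the same grasp; the last joint's range is limited). The gripper opens to 85 mm and grips with 20 to 120 N. Pads are 22 mm wide; open, the fingers measure 114 mm over their backs; the gripper's body (76 mm by 85 mm) begins 54 mm behind the grasp point. The pads swing forward as they close: fully open they stand 13 mm farther back than shut.
Start: joints at [-1.091, 0.385, 0.008, 0, -1.194, -0.259], TCP at [136.899, -609.802, 256.312] pointing down, gripper open.
Joint ranges: [-3.14, 3.14], [-1.21, 2.06], [-1.07, 1.41], [-3.16, 2.05], [-2.99, -0.16], [-3.1, 3.1]. Speed limits (rad/s): [2.79, 2.79, 3.14, 3.14, 3.14, 3.14].

INTERFACE

Orientations are given as a unit quaternion [x, y, z, w].
In Python, from bench import read_state, get_image, job_done gives the robot as it stands.
- The arm moves only by the tool play_rows, never from a script. Its argument "series" is a list of rows, each a list of 6 numbers: the shift along the world's x, y, z in mm, then the turn, a rotation vector about the world's x, y, z in units of 6 degrees (1.0 is 6 degrees). A call has 1 to 20 rows; each row shifts and turns the commanded pose from where the row before left it; what a row does not reach is not made up. A row lasts 1/12 s, in which the tool goes at most 41.7 mm and 7.16 degrees, less where a joint would pass 70% of its speed; a pose out of reach is approached as far as the arm can. A call is refused whole if a number of a shift passes 41.7 or a number of a turn 1, either way. A call with a gripper value outside its range is refused whole. "gripper" is the opening, from 0 (shut) to 1 (fully open), set as the call begins (left out, the last holds). The fingers move at their own pace and stop on an object; the grip force is fixed at half the most. Time passes only in rows, so rows that do not move let the fingers close. It gives the time, the measured TCP pose, the force, the opening and the grip force at its end, in the units of the state.
- read_state(): the state, without advancing time (a new reading comes with each control period).
- get_image(name): name is "scene" or "top"; returns a dict with "image" (384x512x3 uint8, red, green, blue), "fx", "fy", "cx", "cy" (pixels), "dist_coeffs" ([k1, k2, p1, p2, k3] as OpenCV has them; the pictures are not rectified), "eye" and "rotation" of the camera in the world. Camera axes: x right, y down, z forward; pixel columns grow to the right and rows downward; lengths in mm; the calibration is good to about 2 mm. A picture is of the moment at which its call begins. There is no depth.
- job_done(): hands the job in; it is judged then, once.
The state is a dict: "clock": time; "joints": joint angles; "joint_vel": joint speeds; "joint_efforts": joint torques, N m; "position": TCP position; "ee_rot": TCP orientation; "contact_force": force on the tool from outside, world axes, zero at the start; "wrist_torque": the same for the moment, N m; "gripper_width": finger opening in mm; "grasp_force": force on a finger pad.
Only numpy, scipy, OpenCV 4.12 (cv2) and the standard library are available. Lean on these libraries where they do the work, as an engineer would, in place of code of your own. Each camera call takes 0.05 s, during which the arm holds its last target. There are 200 camera calls.

TASK

Get the toppings lane ready for the chocolate class: first stand the two tipped glass jars upright, caps up, in the steel lane, each in the gap where it fell, setting them down gently and leaving their neighbours standing where they are. Then open the vacuum canister of hazelnuts at the end of the lane: turn the vent tap on its lid a quarter turn clockwise to its stop to let the vacuum go, and only after that lift the lid off and lay it flat, tap up, on the white chopping board. Leave the scraper, the drinking glass and the hand pump on the bench alone.

Things in the scene. Friction and masses are not known exactly. Their poses are not given: they have to be found in the camera images.
- lane: Toppings lane: shallow steel tray fixed to the bench, 560 mm long (own y), 110 mm wide (own x), floor 3 mm thick, lip 3 mm thick, 12 mm high over the bench. Origin: centre of its underside; z up. In order from its -y end: canister, tipped jar_a, upright jar_c, tipped jar_b, tin.
- jar_a: Tipped square glass jar, 48 x 48 x 110 mm, steel cap 42 mm across up to 136 mm; 0.18 to 0.36 kg. Origin: centre of its underside; z runs foot to cap; x, y square to its flat sides. Leans about 43 deg from vertical towards the lane's -y end, flat side on the lid edge, lower foot edge on the lane floor, own x level across the lane. Goes upright in the 145 mm gap between canister and jar_c.
- jar_b: Tipped square glass jar, 48 x 48 x 110 mm, steel cap 42 mm across up to 136 mm; 0.18 to 0.36 kg. Origin: centre of its underside; z runs foot to cap; x, y square to its flat sides. Leans about 55 deg from vertical towards the lane's +y end on the rim of the tin, lower foot edge on the lane floor, own x level across the lane. Goes upright in the 165 mm gap between jar_c and tin.
- jar_c: Neighbour, upright near the lane's middle: square glass jar, 48 x 48 x 110 mm, steel cap 42 mm across up to 136 mm; 0.18 to 0.36 kg. Origin: centre of its underside; z runs foot to cap; x, y square to its flat sides. It stays where it is.
- tin: Neighbour: squat round metal tin, 72 mm across, 60 mm tall, 0.4 kg, at the lane's +y end. Origin at the centre of its underside. It is to stay.
- canister: Vacuum canister: loose square clear-plastic box of hazelnuts at the lane's -y end, 96 x 96 mm outside, 66 mm tall without its lid, walls 3 mm, 0.55 kg, sides along the lane's. Origin at the centre of its underside. It is to stay.
- lid: Canister's loose square grey lid, 0.15 kg with tap: plate 100 x 100 x 10 mm on the rim; below it a black gasket plug 85 x 85 x 8 mm in the mouth (2.5 mm play) keeps it from turning. Origin: centre of the plug's underside, 58 mm above the canister's origin when closed; plate top 18 mm above it. Laid down it rests on the plug. Can be carried by the tap.
- tap (a joint): Vent tap, middle of the lid: black wing, an upright bar 42 mm long, 10 mm thick, 9 to 31 mm above the plate, on a 30 mm round boss. In rad: 0 shut, bar along the lid's x; grows clockwise seen from above to the stop at 1.571 (vented), bar along the lid's y. Starts at 0 to 0.35; friction about 0.03 N m; stays where left.
- tap_grip (a point): Point on the tap's axis (the lid's centre line), in the middle of the wing's height, 20 mm above the lid's plate; its own x lies along the bar as it is turned now.
- board: White chopping board, fixed, 160 mm (own x) x 200 mm (own y), 10 mm thick, with a dark hand slot near its +y edge, on the bench beyond the lane. Origin at the centre of its underside; its top is at 10 mm.
- mould: Clear chocolate mould full of chocolates, fixed, 135 (own x) x 275 x 24 mm, lies beside the board (left or right of it). Not to be used.
- tumbler: Bystander: drinking glass, 72 mm across, 120 mm tall. Origin at the centre of its underside.
- scraper: Bystander: chocolate scraper lying flat, about 210 mm long, 24 mm high, steel blade and black handle. Origin on the bench at the joint of blade and handle.
- pump: Bystander: white hand pump for the canister, 48 mm across, 153 mm tall, standing. Origin at the centre of its underside.
Not all that is in view belongs to the job. Leave any turquoise look-alike of the lid alone.

How it is judged:
By the outcome, as a careful person would: the job done as asked, in the order asked, and still so for the second after the job is handed in, with the robot touching nothing.
It also fails if it takes over 72 s, if anything falls off the work surface, if the arm or the gripper's body presses on something with over 40 N, if the wrist force passes 120 N, or if a joint passes its speed limit or range.

## Working session

There is one attempt and no reset: what is moved stays moved. The work goes in short steps, Python scripts to look and compute and a tool call to move; the robot and the scene stay as the last step left them, time stands still between calls to the robot, and variables do not carry over. Pictures are saved under pics/ and viewed, at most 13 in all, crops included, and the job is handed in when it is done.

Besides the shell and the picture viewer there is one more tool, called after "Emit:" as a command line: name --pt "numbers of a row" for each row, then --argument value for the rest. play_rows: Moves the arm, as the interface text tells. Its arguments: {"type":"object","properties":{"series":{"type":"array","items":{"type":"array","items":{"type":"number"}}},"gripper":{"type":"number"}},"required":["series"]}

```bash
mkdir -p pics; cat > h.py <<'E'
import numpy as np, cv2
from bench import read_state, get_image, job_done
def snap(n,f):
    d=get_image(n); np.savez('pics/'+f+'.npz',**{k:np.array(v) for k,v in d.items()})
    cv2.imwrite('pics/'+f+'.png',cv2.resize(d['image'][:,:,::-1],(800,600),interpolation=cv2.INTER_CUBIC)); return d
def load(f): return np.load('pics/'+f+'.npz')
def ray(d,uv):  # uv in 512x384 px
    K=np.array([[d['fx'],0,d['cx']],[0,d['fy'],d['cy']],[0,0,1]],float)
    n=cv2.undistortPoints(np.array(uv,float).reshape(-1,1,2),K,np.array(d['dist_coeffs'],float)).reshape(-1,2)
    return np.c_[n,np.ones(len(n))]@np.array(d['rotation']).T
def onz(d,uv,z,s=0.64):  # uv in 800x600 px
    r=ray(d,np.array(uv,float)*s); e=np.array(d['eye'],float); z=np.broadcast_to(z,len(r))
    return e+r*((z-e[2])/r[:,2])[:,None]
def proj(d,P):
    R=np.array(d['rotation']);e=np.array(d['eye'],float)
    K=np.array([[d['fx'],0,d['cx']],[0,d['fy'],d['cy']],[0,0,1]],float)
    return cv2.projectPoints(np.array(P,float).reshape(-1,1,3),cv2.Rodrigues(R.T)[0],-R.T@e,K,np.array(d['dist_coeffs'],float))[0].reshape(-1,2)/0.64
E
python3 -c "
from h import *
for n in('top','scene'):
    d=snap(n,n+'0'); print(d['eye'],np.round(d['rotation'],3).tolist(),d['fx'])
print(read_state())"
```

```text
[ 455.95515447   38.86624884 1355.75464112] [0.711, -0.703, 0.02, -0.021] 371.0950896675745
[1482.52143506  392.83461431 1263.06523259] [0.528, 0.778, -0.277, -0.197] 432.77075260114685
{'clock': 0.1, 'joints': array([-1.09139046e+00,  3.85501917e-01,  6.76477958e-03, -4.48773777e-04,
       -1.19398091e+00, -2.58639097e-01]), 'joint_vel': array([-0.0017332 , -0.00277318,  0.00363542,  0.00320658, -0.00065474,
       -0.00052187]), 'joint_efforts': array([-8.33311242e-05, -3.93318808e+01,  1.88930637e+01,  4.19799596e+00,
       -2.57440814e-03,  5.67423868e-06]), 'position': array([ 136.80719714, -609.365227  ,  255.31632848]), 'ee_rot': array([-1.10077045e-01,  9.93922571e-01,  9.71406096e-04, -1.52061984e-04]), 'contact_force': array([-0.74139441,  0.31371732, -0.53271626]), 'wrist_torque': array([ 0.03949772, -0.03578577,  0.01942099]), 'grasp_force': 0.0, 'gripper_width': 85.53656092211966}
```

View pics/top0.png

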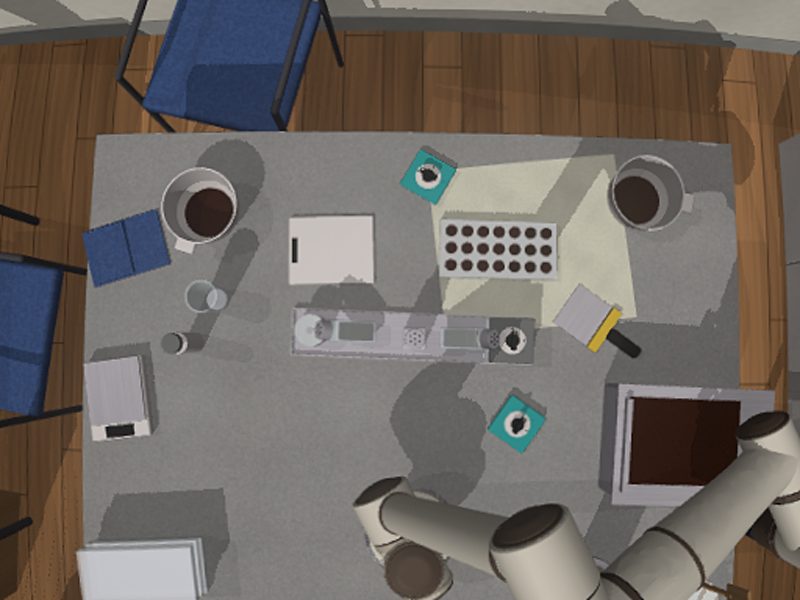

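View pics/scene0.png

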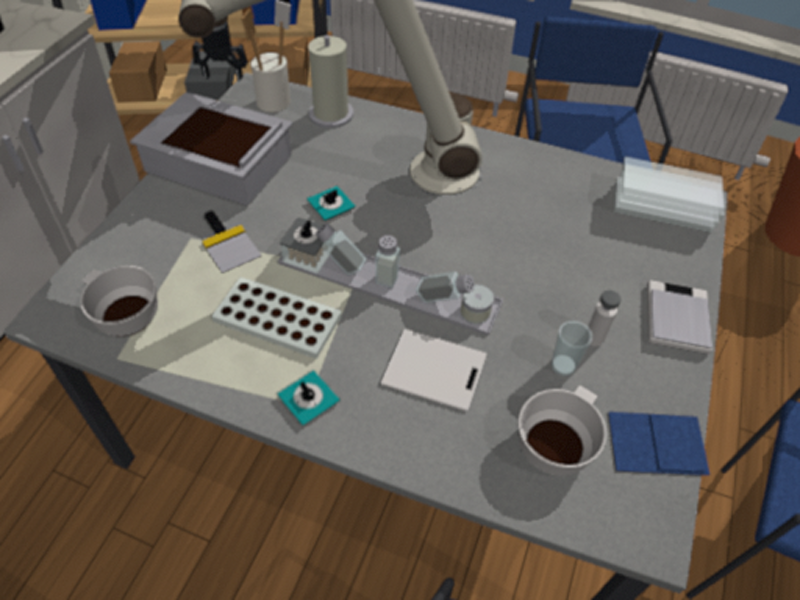

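The top view shows the lane at about (290–535, 308–362): tin at left, jar_b at (350, 331), jar_c at (414, 338), jar_a at (465, 338) and the canister at (512, 341). The board is at (332, 249). I'll enlarge the lane area to get finer pixels.

```bash
python3 -c "
from h import *
a=load('top0')['image'][:,:,::-1]; b=load('scene0')['image'][:,:,::-1]
# top crop: u 180..345, v 130..240 (512 px) x4.8 ; scene crop u170..330, v130..265 x5
cv2.imwrite('pics/ct.png',cv2.resize(a[130:240,180:345],None,fx=4.8,fy=4.8,interpolation=cv2.INTER_CUBIC))
cv2.imwrite('pics/cs.png',cv2.resize(b[135:255,170:330],None,fx=5,fy=5,interpolation=cv2.INTER_CUBIC))
d=load('top0')
print(onz(d,[[291,330],[374,215],[374,283],[288,283],[290,215]],[0,10,10,10,10]).round())
print('lane lip top corners', onz(d,[[295,308],[535,319],[533,363],[291,355]],12).round())
"
```

```text
Traceback (most recent call last):
  File "h.py", line 12, in onz
    r=ray(d,np.array(uv,float)*s); e=np.array(d['eye'],float); z=np.broadcast_to(z,len(r))
  File "h.py", line 10, in ray
    return np.c_[n,np.ones(len(n))]@np.array(d['rotation']).T
           ~~~~~~~~~~~~~~~~~~~~~~~~^~~~~~~~~~~~~~~~~~~~~~~~~~
ValueError: matmul: Input operand 1 has a mismatch in its core dimension 0, with gufunc signature (n?,k),(k,m?)->(n?,m?) (size 4 is different from 3)
```

View pics/ct.png

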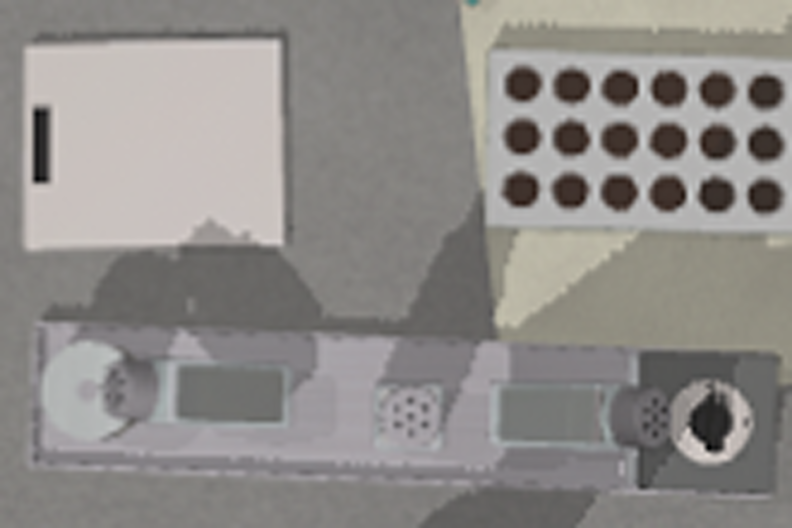

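View pics/cs.png

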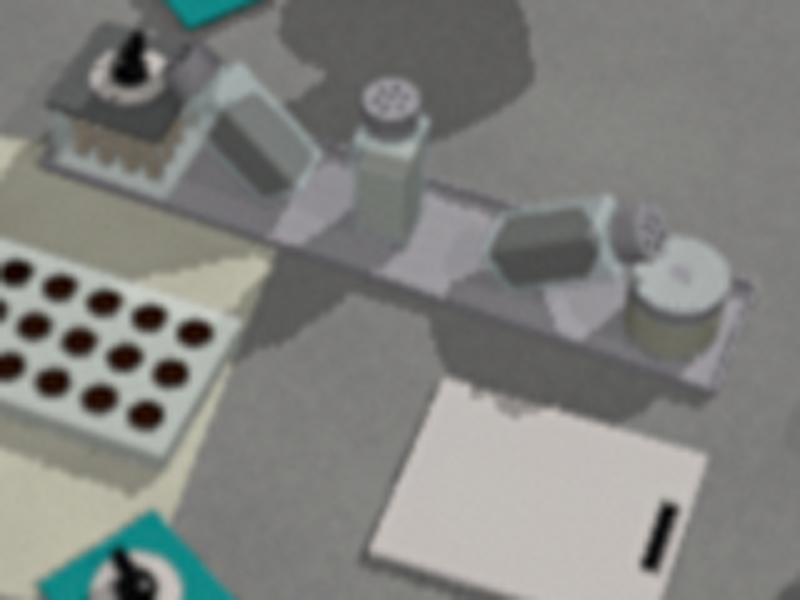

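```bash
sed -i "s/^from bench.*/&\nfrom scipy.spatial.transform import Rotation as Ro\ndef RM(d):\n    q=np.array(d['rotation'],float); return Ro.from_quat(q).as_matrix()/; s/np.array(d\['rotation'\]).T/RM(d).T/; s/R=np.array(d\['rotation'\])/R=RM(d)/" h.py
cat > m.py <<'E'
from h import *
t=load('top0'); s=load('scene0')
T=lambda p,z:onz(t,np.array(p)/4.8+[180,130],z,1).round(1)
S=lambda p,z:onz(s,np.array(p)/5+[170,135],z,1).round(1)
print('lane T',T([[40,320],[33,467],[628,490],[635,352]],12).tolist())
print('lane S',S([[745,288],[715,390],[45,165]],12).tolist())
print('board T',T([[25,42],[283,38],[285,245],[25,248]],10).tolist())
print('board S',S([[447,380],[706,457],[368,553]],10).tolist())
print('lid T',T([[638,350],[778,355],[776,493],[635,488]],79).tolist())
print('lid S',S([[100,25],[50,103],[170,138]],79).tolist())
print('tap top T',T([[712,420]],110),'S',S([[130,40]],110))
print('tap ends T',T([[708,385],[716,455]],110).tolist())
print('jarc cap T',T([[411,413]],136),'S',S([[390,100]],136))
print('tin T',T([[88,388]],63),'S',S([[682,273]],63))
print('jara side faces(x) T',T([[495,385],[492,440],[603,387],[600,447]],[35,35,110,110]).tolist())
print('jarb T',T([[290,365],[288,428],[160,362],[157,423]],[42,42,100,100]).tolist())
E
python3 m.py
```

```text
lane T [[517.9, 278.7, 12.0], [406.7, 281.8, 12.0], [394.9, -167.6, 12.0], [499.1, -172.3, 12.0]]
lane S [[419.0, 279.6, 12.0], [520.0, 285.0, 12.0], [505.2, -265.2, 12.0]]
board T [[731.7, 296.1, 10.0], [736.4, 97.6, 10.0], [577.2, 93.6, 10.0], [572.7, 291.8, 10.0]]
board S [[582.8, 101.1, 10.0], [578.0, 295.3, 10.0], [741.3, 103.0, 10.0]]
lid T [[498.4, -163.9, 79.0], [495.9, -265.8, 79.0], [396.5, -264.5, 79.0], [399.4, -162.3, 79.0]]
lid S [[407.4, -259.1, 79.0], [498.8, -256.1, 79.0], [497.6, -155.4, 79.0]]
tap top T [[ 448.8 -211.5  110. ]] S [[ 441.8 -213.4  110. ]]
tap ends T [[473.3, -208.6, 110.0], [424.3, -214.4, 110.0]]
jarc cap T [[451.6   0.7 136. ]] S [[450.4   2.8 136. ]]
tin T [[466.5 233.4  63. ]] S [[466.  237.7  63. ]]
jara side faces(x) T [[472.7, -64.5, 35.0], [432.0, -62.7, 35.0], [471.2, -134.5, 110.0], [429.2, -132.6, 110.0]]
jarb T [[485.6, 87.4, 42.0], [439.2, 88.2, 42.0], [485.2, 177.1, 100.0], [442.2, 178.5, 100.0]]
```

Lane yaw is about -0.026 and its x is about 451 at jar_a. jar_a's foot pivot is at y≈-96, jar_b's at y≈115, and jar_c is at (451, 1). The lid centre is at (448, -213), and the board centre at (654, 195). I'll approach jar_a with the tool tilted about 20° and the fingers closing across the lane.

Emit:
play_rows --pt "15.7 21.6 0 0 0 0.634" --pt "15.7 21.6 0 0 0 0.634" --pt "15.7 21.6 0 0 0 0.634" --pt "15.7 21.6 0 0 0 0.634" --pt "15.7 21.6 0 0 0 0.634" --pt "15.7 21.6 0 0 0 0.634" --pt "15.7 21.6 0 0 0 0.634" --pt "15.7 21.6 0 0 0 0.634" --pt "15.7 21.6 0 0 0 0.634" --pt "15.7 21.6 0 0 0 0.634" --pt "15.7 21.6 0 0 0 0.634" --pt "15.7 21.6 0 0 0 0.634" --pt "15.7 21.6 0 0 0 0.634" --pt "15.7 21.6 0 0 0 0.634" --pt "15.7 21.6 0 0 0 0.634" --pt "15.7 21.6 0 0 0 0.634" --pt "15.7 21.6 0 0 0 0.634" --pt "15.7 21.6 0 0 0 0.634" --pt "15.7 21.6 0 0 0 0.634" --pt "15.7 21.6 0 0 0 0.634" --gripper 1

```text
clock: 1.77
position: [451.2, -176.5, 256.0]
ee_rot: [-0.7, 0.714, 0.0, -0.0]
contact_force: [-0.1, 0.5, 1.0]
gripper_width: 85.6
grasp_force: 0.0
```

Emit:
play_rows --pt "0 0 -14 0.833 0 0" --pt "0 0 -14 0.833 0 0" --pt "0 0 -14 0.833 0 0" --pt "0 0 -14 0.833 0 0" --pt "0 0 -14 0 0 0" --pt "0 0 0 0 0 0" --pt "0 0 0 0 0 0"

```text
clock: 2.35
position: [450.3, -178.0, 185.6]
ee_rot: [-0.688, 0.704, 0.125, 0.121]
contact_force: [0.5, -0.8, 1.4]
gripper_width: 85.6
grasp_force: 0.0
```

```bash
cat > st.py <<'E'
from h import *
s=read_state(); R=Ro.from_quat(s['ee_rot']).as_matrix()
print('t',round(s['clock'],2),'pos',s['position'].round(1),'back',(-R[:,2]).round(3),'y',R[:,1].round(3),'w',round(s['gripper_width'],1),'F',s['contact_force'].round(1),'j',s['joints'].round(2))
E
python3 st.py; python3 -c "
from h import *
snap('top','top1');snap('scene','scene1')
a=load('top1')['image'][:,:,::-1]; b=load('scene1')['image'][:,:,::-1]
A=cv2.resize(a[150:240,170:345],(800,411),interpolation=cv2.INTER_CUBIC)[:300,:]
cv2.imwrite('pics/c1.png',cv2.resize(b[105:225,170:330],None,fx=5,fy=5,interpolation=cv2.INTER_CUBIC))"
```

```text
t 2.35 pos [ 450.3 -178.   185.6] back [ 0.002 -0.342  0.94 ] y [-1.     0.021  0.01 ] w 85.6 F [ 0.5 -0.8  1.4] j [-0.25  0.3  -0.22 -0.37 -1.17  0.4 ]
```

View pics/c1.png

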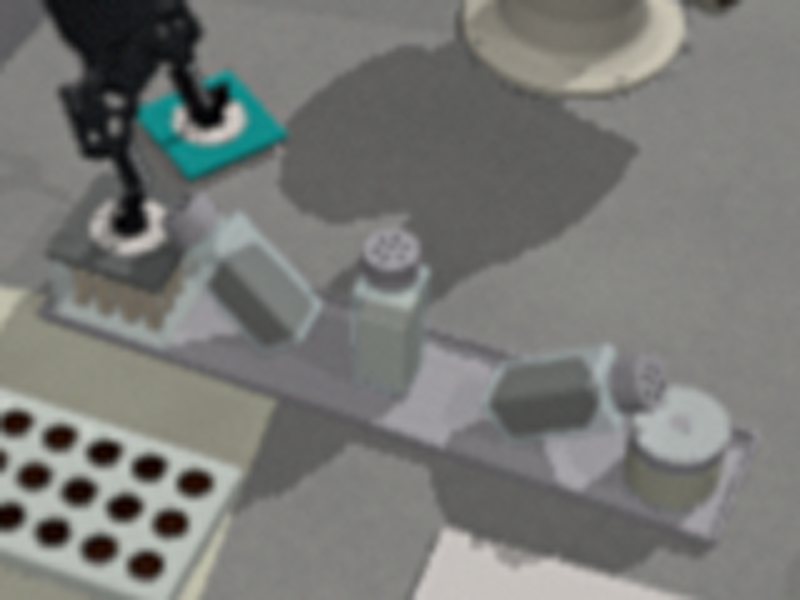

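```bash
cat > j.py <<'E'
from h import *
s=load('scene0');t=load('top0')
def pts(x,yp,th,sg):
    a=np.radians(th); ax=np.array([0,sg*np.sin(a),np.cos(a)]); up=np.array([0,-sg*np.cos(a),np.sin(a)])
    o=np.array([x,yp,3.])
    return np.array([o+dx+ax*z+up*u for dx in([24,0,0],[-24,0,0]) for z in(0,110) for u in(0,48)])
for a in((451,-96,43,-1),(462,115.5,55,1)):
    P=pts(*a); print(a,'S',((proj(s,P)*.64-[170,135])*5).round().tolist(),'T',((proj(t,P)*.64-[180,130])*4.8).round().tolist())
E
python3 j.py
```

```text
(451, -96, 43, -1) S [[258.0, 207.0], [299.0, 191.0], [164.0, 108.0], [204.0, 90.0], [282.0, 164.0], [323.0, 148.0], [190.0, 67.0], [230.0, 48.0]] T [[533.0, 383.0], [490.0, 382.0], [649.0, 383.0], [606.0, 381.0], [533.0, 446.0], [490.0, 447.0], [648.0, 450.0], [606.0, 450.0]]
(462, 115.5, 55, 1) S [[510.0, 296.0], [478.0, 252.0], [632.0, 277.0], [601.0, 231.0], [530.0, 251.0], [499.0, 207.0], [652.0, 231.0], [621.0, 184.0]] T [[255.0, 365.0], [289.0, 364.0], [126.0, 362.0], [158.0, 361.0], [254.0, 428.0], [288.0, 430.0], [125.0, 428.0], [157.0, 429.0]]
```

Emit:
play_rows --pt "0.1 4.4 -11.7 0 0 0" --pt "0.1 4.4 -11.7 0 0 0" --pt "0.1 4.4 -11.7 0 0 0" --pt "0.1 4.4 -11.7 0 0 0" --pt "0.1 4.4 -11.7 0 0 0" --pt "0.1 4.4 -11.7 0 0 0" --pt "0.1 4.4 -11.7 0 0 0" --pt "0.1 4.4 -11.7 0 0 0" --pt "0 0 0 0 0 0" --pt "0 0 0 0 0 0"

```text
clock: 3.28
position: [452.0, -142.2, 93.5]
ee_rot: [-0.689, 0.703, 0.124, 0.121]
contact_force: [0.8, 0.4, -0.0]
gripper_width: 85.4
grasp_force: 0.0
```

Emit:
play_rows --pt "0 0 0 0 0 0" --pt "0 0 0 0 0 0" --pt "0 0 0 0 0 0" --pt "0 0 0 0 0 0" --pt "0 0 0 0 0 0" --pt "0 0 0 0 0 0" --pt "0 0 0 0 0 0" --pt "0 0 0 0 0 0" --gripper 0

```text
clock: 3.95
position: [452.5, -142.9, 93.7]
ee_rot: [-0.689, 0.704, 0.123, 0.122]
contact_force: [0.2, -0.5, 6.1]
gripper_width: 46.9
grasp_force: 62.1
```

Emit:
play_rows --pt "0 0 6 0 0 0" --pt "0 0 8 0 0 0" --pt "0 0 8 0 0 0" --pt "0 0 8 0 0 0" --pt "0 6.5 0 -0.896 0 0" --pt "0 6.5 0 -0.896 0 0" --pt "0 6.5 0 -0.896 0 0" --pt "0 6.5 0 -0.896 0 0" --pt "0 6.5 0 -0.896 0 0" --pt "0 6.5 0 -0.896 0 0" --pt "0 6.5 0 -0.896 0 0" --pt "0 6.5 0 -0.896 0 0" --pt "0 0 -3 0 0 0" --pt "0 0 -3 0 0 0" --pt "0 0 -3 0 0 0" --pt "0 0 0 0 0 0" --pt "0 0 0 0 0 0" --pt "0 0 0 0 0 0"

```text
clock: 5.45
position: [452.0, -91.1, 114.0]
ee_rot: [-0.685, 0.701, -0.143, -0.139]
contact_force: [-0.7, -0.6, -1.8]
gripper_width: 47.5
grasp_force: 62.2
```

```bash
python3 st.py; python3 -c "
from h import *
snap('scene','scene2');snap('top','top2')
b=load('scene2')['image'][:,:,::-1];a=load('top2')['image'][:,:,::-1]
A=cv2.resize(b[120:220,170:300],(640,492),interpolation=cv2.INTER_CUBIC)
cv2.imwrite('pics/c2.png',A)"
```

```text
t 5.45 pos [452.  -91.1 114. ] back [-0.     0.39   0.921] y [-1.     0.022 -0.009] w 47.5 F [-0.7 -0.6 -1.8] j [ 0.33  0.29 -0.82  0.62 -0.69 -0.88]
```

View pics/c2.png

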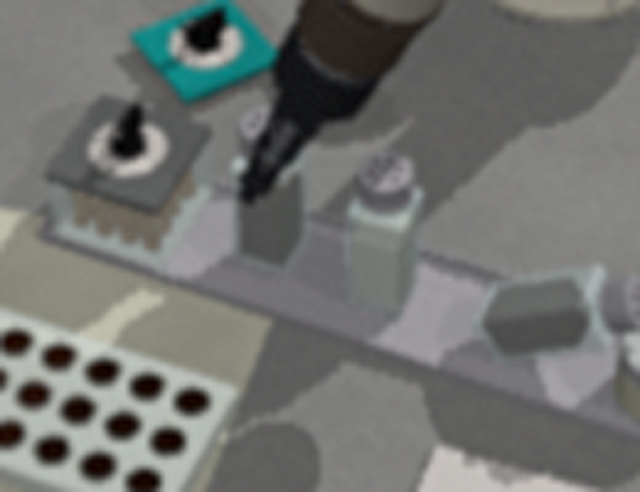

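jar_a hangs upright, parallel to jar_c, between the canister (130, 180) and jar_c (385, 240). Next I lower it gently.

Emit:
play_rows --pt "0 0 -2 0 0 0" --pt "0 0 -2 0 0 0" --pt "0 0 -1.5 0 0 0" --pt "0 0 -1 0 0 0" --pt "0 0 -1 0 0 0" --pt "0 0 -0.5 0 0 0" --pt "0 0 0 0 0 0" --pt "0 0 0 0 0 0"

```text
clock: 6.22
position: [451.7, -90.6, 105.7]
ee_rot: [-0.685, 0.7, -0.143, -0.14]
contact_force: [-0.7, -1.4, -2.0]
gripper_width: 47.2
grasp_force: 62.2
```

Emit:
play_rows --pt "0 0 -0.6 0 0 0" --pt "0 0 -0.6 0 0 0" --pt "0 0 -0.6 0 0 0" --pt "0 0 0 0 0 0" --pt "0 0 0 0 0 0"

```text
clock: 6.63
position: [451.8, -90.6, 104.0]
ee_rot: [-0.685, 0.701, -0.143, -0.139]
contact_force: [-0.7, -0.4, -2.2]
gripper_width: 47.2
grasp_force: 62.3
```

Emit:
play_rows --pt "0 0 -0.5 0 0 0" --pt "0 0 -0.5 0 0 0" --pt "0 0 -0.5 0 0 0" --pt "0 0 0 0 0 0" --pt "0 0 0 0 0 0"

```text
clock: 7.05
position: [451.9, -90.7, 103.8]
ee_rot: [-0.685, 0.7, -0.144, -0.14]
contact_force: [-5.0, 4.5, 10.4]
gripper_width: 47.4
grasp_force: 63.4
```

Emit:
play_rows --pt "0 0 -0.4 0 0 0" --pt "0 0 -0.4 0 0 0" --pt "0 0 -0.4 0 0 0" --pt "0 0 0 0 0 0" --pt "0 0 0 0 0 0"

```text
clock: 7.47
position: [451.9, -90.8, 103.7]
ee_rot: [-0.685, 0.7, -0.144, -0.14]
contact_force: [-8.7, 8.2, 20.9]
gripper_width: 47.2
grasp_force: 64.6
```

Emit:
play_rows --pt "0 0 0.8 0 0 0" --pt "0 0 0.8 0 0 0" --pt "0 0 0 0 0 0"

```text
clock: 7.72
position: [451.8, -90.7, 103.8]
ee_rot: [-0.685, 0.7, -0.143, -0.14]
contact_force: [-3.4, 3.4, 8.7]
gripper_width: 47.4
grasp_force: 63.3
```

Emit:
play_rows --pt "0 0 0 0 0 0" --pt "0 0 0 0 0 0" --pt "0 0 0 0 0 0" --pt "0 0 0 0 0 0" --pt "0 0 0 0 0 0" --pt "0 0 0 0 0 0" --pt "0 2 4.8 0 0 0" --pt "0 4 9.4 0 0 0" --pt "0 5.9 14 0 0 0" --pt "0 5.9 14 0 0 0" --pt "0 5.9 14 0 0 0" --pt "0 5.9 14 0 0 0" --pt "0 5.9 14 0 0 0" --pt "0 5.9 14 0 0 0" --pt "0 0 0 0 0 0" --gripper 1

```text
clock: 8.97
position: [453.5, -47.6, 203.7]
ee_rot: [-0.686, 0.7, -0.144, -0.136]
contact_force: [0.8, -0.3, 0.5]
gripper_width: 84.8
grasp_force: 0.0
```

Emit:
play_rows --pt "0.5 22.7 0 -0.2 0 0" --pt "0.5 22.7 0 -0.2 0 0" --pt "0.5 22.7 0 -0.2 0 0" --pt "0.5 22.7 0 -0.2 0 0" --pt "0.5 22.7 0 -0.2 0 0" --pt "0.5 22.7 0 -0.17 0 0" --pt "0.5 22.7 0 0 0 0" --pt "0.5 22.7 0 0 0 0" --pt "0.5 22.7 0 0 0 0" --pt "0.5 22.7 0 0 0 0" --pt "0.5 22.7 0 0 0 0" --pt "0.5 22.7 0 0 0 0" --pt "0 0 -15 0 0 0" --pt "0 0 -15 0 0 0" --pt "0 0 -15 0 0 0" --pt "0 0 0 0 0 0" --pt "0 0 0 0 0 0"

```text
clock: 10.38
position: [457.4, 222.6, 155.2]
ee_rot: [-0.675, 0.69, -0.185, -0.183]
contact_force: [-0.8, 0.2, 0.2]
gripper_width: 85.3
grasp_force: 0.0
```

```bash
python3 st.py
```

```text
t 10.38 pos [457.4 222.6 155.2] back [0.002 0.503 0.865] y [-1.     0.019 -0.009] w 85.3 F [-0.8  0.2  0.2] j [ 0.93  0.44 -0.4   0.33 -1.19 -1.15]
```

Emit:
play_rows --pt "0.3 -5.3 -9.3 0 0 0" --pt "0.3 -5.3 -9.3 0 0 0" --pt "0.3 -5.3 -9.3 0 0 0" --pt "0.3 -5.3 -9.3 0 0 0" --pt "0.3 -5.3 -9.3 0 0 0" --pt "0.3 -5.3 -9.3 0 0 0" --pt "0.3 -5.3 -9.3 0 0 0" --pt "0.3 -5.3 -9.3 0 0 0" --pt "0 0 0 0 0 0" --pt "0 0 0 0 0 0"

```text
clock: 11.22
position: [460.5, 180.8, 82.2]
ee_rot: [-0.675, 0.691, -0.185, -0.181]
contact_force: [0.1, -0.3, 0.2]
gripper_width: 85.4
grasp_force: 0.0
```

Emit:
play_rows --pt "0 0 0 0 0 0" --pt "0 0 0 0 0 0" --pt "0 0 0 0 0 0" --pt "0 0 0 0 0 0" --pt "0 0 0 0 0 0" --pt "0 0 0 0 0 0" --pt "0 0 0 0 0 0" --pt "0 0 0 0 0 0" --gripper 0

```text
clock: 11.88
position: [460.8, 181.6, 82.3]
ee_rot: [-0.676, 0.69, -0.186, -0.18]
contact_force: [2.2, 2.4, 5.6]
gripper_width: 47.3
grasp_force: 66.3
```

Emit:
play_rows --pt "0 0 6 0 0 0" --pt "0 0 8 0 0 0" --pt "0 0 8 0 0 0" --pt "0 0 8 0 0 0" --pt "0 0 8 0 0 0" --pt "-0.2 -7.5 0 0.917 0 0" --pt "-0.2 -7.5 0 0.917 0 0" --pt "-0.2 -7.5 0 0.917 0 0" --pt "-0.2 -7.5 0 0.917 0 0" --pt "-0.2 -7.5 0 0.917 0 0" --pt "-0.2 -7.5 0 0.917 0 0" --pt "-0.2 -7.5 0 0.917 0 0" --pt "-0.2 -7.5 0 0.917 0 0" --pt "-0.2 -7.5 0 0.917 0 0" --pt "-0.2 -7.5 0 0.917 0 0" --pt "0 0 -3 0 0 0" --pt "0 0 -3 0 0 0" --pt "0 0 0 0 0 0" --pt "0 0 0 0 0 0" --pt "0 0 0 0 0 0"

```text
clock: 13.55
position: [457.5, 107.0, 113.6]
ee_rot: [-0.684, 0.697, 0.155, 0.151]
contact_force: [-0.3, 0.1, -1.1]
gripper_width: 47.7
grasp_force: 65.4
```

```bash
python3 st.py; python3 -c "
from h import *
snap('scene','scene3')
b=load('scene3')['image'][:,:,::-1]
A=cv2.resize(b[120:220,170:330],(800,500),interpolation=cv2.INTER_CUBIC)
cv2.imwrite('pics/c3.png',A)"
```

```text
t 13.55 pos [457.5 107.  113.6] back [ 0.002 -0.422  0.907] y [-1.     0.017  0.01 ] w 47.7 F [-0.3  0.1 -1.1] j [ 0.28  0.31 -0.39 -0.58 -0.84  0.09]
```

View pics/c3.png

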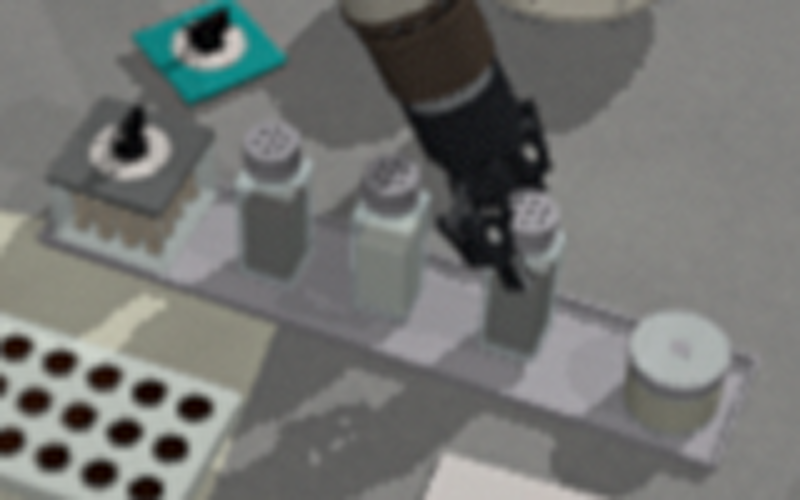

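jar_a now stands at (275, 200) and jar_c is unmoved at (390, 240). jar_b hangs nearly upright at (520, 275), clear of jar_c and the tin. Next I lower it.

Emit:
play_rows --pt "0 0 -2 0 0 0" --pt "0 0 -2 0 0 0" --pt "0 0 -1.5 0 0 0" --pt "0 0 -1 0 0 0" --pt "0 0 -0.7 0 0 0" --pt "0 0 -0.5 0 0 0" --pt "0 0 0 0 0 0" --pt "0 0 0 0 0 0"

```text
clock: 14.27
position: [458.0, 105.9, 107.0]
ee_rot: [-0.683, 0.698, 0.155, 0.151]
contact_force: [-2.1, -1.6, 7.9]
gripper_width: 47.1
grasp_force: 64.8
```

Emit:
play_rows --pt "0 0 -0.6 0 0 0" --pt "0 0 -0.6 0 0 0" --pt "0 0 -0.6 0 0 0" --pt "0 0 0 0 0 0" --pt "0 0 0 0 0 0"

```text
clock: 14.68
position: [458.2, 105.9, 106.9]
ee_rot: [-0.683, 0.697, 0.155, 0.152]
contact_force: [-4.6, -3.4, 18.1]
gripper_width: 47.1
grasp_force: 64.6
```

Emit:
play_rows --pt "0 0 -0.5 0 0 0" --pt "0 0 -0.5 0 0 0" --pt "0 0 0 0 0 0" --pt "0 0 0 0 0 0"

```text
clock: 15.02
position: [459.2, 105.9, 106.3]
ee_rot: [-0.683, 0.697, 0.154, 0.153]
contact_force: [-3.3, -3.5, 18.6]
gripper_width: 47.6
grasp_force: 60.9
```

Emit:
play_rows --pt "0 0 0.7 0 0 0" --pt "0 0 0.6 0 0 0" --pt "0 0 0 0 0 0"

```text
clock: 15.27
position: [459.1, 105.9, 106.4]
ee_rot: [-0.683, 0.697, 0.154, 0.153]
contact_force: [-1.6, -2.0, 8.8]
gripper_width: 47.2
grasp_force: 60.8
```

Emit:
play_rows --pt "0 0 0 0 0 0" --pt "0 0 0 0 0 0" --pt "0 0 0 0 0 0" --pt "0 0 0 0 0 0" --pt "0 0 0 0 0 0" --pt "0 0 0 0 0 0" --pt "0 -2.1 4.5 0 0 0" --pt "0 -4.2 9.1 0 0 0" --pt "0 -6.3 13.6 0 0 0" --pt "0 -6.3 13.6 0 0 0" --pt "0 -6.3 13.6 0 0 0" --pt "0 -6.3 13.6 0 0 0" --pt "0 -6.3 13.6 0 0 0" --pt "0 -6.3 13.6 0 0 0" --pt "0 -6.3 13.6 0 0 0" --pt "0 0 0 0 0 0" --gripper 1

```text
clock: 16.6
position: [459.6, 54.3, 216.8]
ee_rot: [-0.683, 0.698, 0.152, 0.154]
contact_force: [0.4, -0.2, 0.4]
gripper_width: 85.8
grasp_force: 0.0
```

```bash
cat > tap.py <<'E'
from h import *
import sys
from scipy.optimize import minimize
d={n:snap(n,n+'4') for n in('top','scene')}
P0={n:proj(d[n],[[448,-213,99]])[0]*.64 for n in d}
crops=[]
for n in d:
    u,v=P0[n].round().astype(int); g=d[n]['image'][v-22:v+22,u-22:u+22]
    crops.append(cv2.resize(g[:,:,::-1],(396,396),interpolation=cv2.INTER_CUBIC))
cv2.imwrite('pics/tap4.png',np.hstack(crops))
S=8
def cost(p):
    x,y,a=p; c=0
    ex=np.array([np.cos(a),np.sin(a),0]);ey=np.array([-np.sin(a),np.cos(a),0])
    B=np.array([[x,y,0]+i*21*ex+j*5*ey+[0,0,z] for i in(-1,1) for j in(-1,1) for z in(88,110)])
    for n in d:
        u,v=P0[n].round().astype(int); im=d[n]['image'][v-16:v+16,u-16:u+16].astype(float).mean(2)
        m=np.clip((75-im)/45,0,1)
        q=((proj(d[n],B)*.64-[u-16,v-16]+.5)*S).astype(np.float32)
        h=np.zeros((32*S,32*S),np.float32); cv2.fillConvexPoly(h,cv2.convexHull(q).round().astype(np.int32),1)
        h=cv2.resize(h,(32,32),interpolation=cv2.INTER_AREA); c+=((h-m)**2).sum()
    return c
best=[]
for a in np.arange(-.6,.3,.05):
    r=minimize(cost,[448,-213,a],method='Nelder-Mead',options=dict(initial_simplex=[[448,-213,a],[452,-213,a],[448,-209,a],[448,-213,a+.03]]))
    best.append((round(r.fun,2),r.x.round(2).tolist()))
print(*sorted(best)[:5],sep='\n')
E
python3 tap.py
```

```text
(np.float64(59.41), [449.55, -211.03, 0.16])
(np.float64(59.42), [449.18, -211.53, 0.14])
(np.float64(59.42), [449.51, -211.12, 0.15])
(np.float64(59.42), [449.61, -211.01, 0.15])
(np.float64(59.44), [449.78, -210.97, 0.15])
```

View pics/tap4.png

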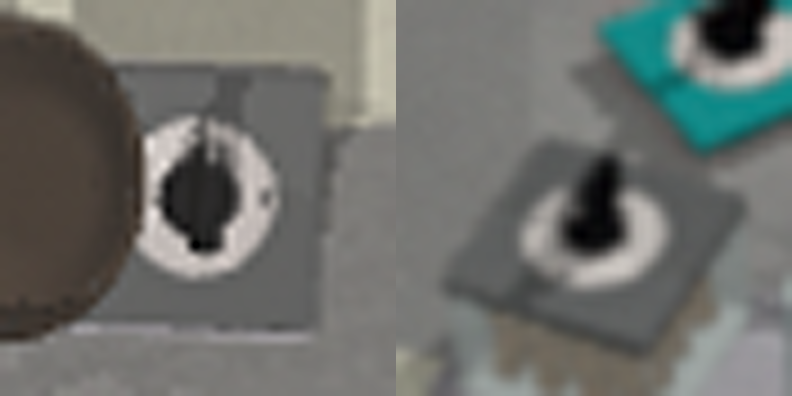

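The tap bar runs almost along the lid's x, seen at (203, 125)–(205, 252) in the top crop, with the black boss at (201, 195). I'll refit the angle with the boss in the model.

```bash
sed -i "s/^d={n:snap.*/d={n:load(n+'4') for n in('top','scene')}/; s/^        h=cv2.resize/        C=np.array([[x+15*np.cos(w),y+15*np.sin(w),z] for w in np.arange(0,6.28,.3) for z in(79,88)]); k=((proj(d[n],C)*.64-[u-16,v-16]+.5)*S).astype(np.float32); cv2.fillConvexPoly(h,cv2.convexHull(k).round().astype(np.int32),1)\n&/; s/(75-im)\/45/(90-im)\/50/" tap.py
sed -i "s/^        m=np.clip.*/&\n        if n=='top': m[:, :6]=0/" tap.py
python3 tap.py; python3 -c "
from h import *
d=load('top4');u,v=(proj(d,[[448,-213,99]])[0]*.64).round().astype(int);print(u,v);print(d['image'][v-10:v+10,u-8:u+9].mean(2).astype(int))"
```

```text
(np.float64(62.14), [448.68, -214.02, 0.09])
(np.float64(62.26), [448.32, -213.79, 0.08])
(np.float64(62.31), [449.02, -213.76, 0.07])
(np.float64(62.36), [448.23, -213.81, 0.1])
(np.float64(62.36), [448.54, -213.58, 0.08])
328 218
[[ 69 107 104 102 101  99 100 101  83  80  81  81  85 105 105 104 104]
 [ 65  89 103 100 113 143 168 170  99 129  95  94  82 104 104 104 104]
 [ 66  83  99 142 192 195 200 123  92 157 151 147 110 100 102 104 104]
 [ 65  63 195 194 200 201 162 149  83 127 129 157 153 163  98 102 103]
 [ 61  57 208 201 199 203 155  76  48 118  84 121 161 196 137  99 103]
 [ 55  56 175 201 202 164  97  50  43 120  77 114 151 192 179 130 101]
 [ 54  56 168 205 208  77  46  38  38  59  49  94 150 190 188 173  99]
 [ 53  57 171 210  93  37  40  35  38  42  40  63 153 190 187 183 138]
 [ 55  57 165 159  30  37  42  36  38  43  38  42 112 192 188 184 143]
 [ 67  57 164 150  32  40  43  35  40  43  39  36  91 194 178 117 134]
 [ 60  57 163 107  32  41  42  35  41  43  39  38  96 193 176 112 155]
 [ 63  54 195 189  25  38  41  35  42  41  37  48 120 191 188 177 136]
 [ 61  83 196 194  90  32  38  34  41  39  38  91 189 188 188 179 114]
 [ 62  80 194 190 184  95  29  31  40  37  75 191 189 186 184 156  94]
 [ 59 155 192 186 189 185 138  27  38  34  76 195 187 187 179 115  95]
 [ 69 149 192 188 187 190 185  17  29  30  87 192 188 183 137  95  98]
 [ 89 102 150 191 188 188 190 183 137 145 188 191 184 137  96  96  99]
 [100  97 101 128 171 191 191 191 189 191 194 187 138  96  96  98  98]
 [100  99  97  97 103 126 148 168 145 144 120  99  97  96  98  98  99]
 [100  99  98  98  97  97  98 100  98  97  97  97  97  98  98  98  98]]
```

Emit:
play_rows --pt "-0.55 -13.4 0 -0.835 0 0" --pt "-0.55 -13.4 0 -0.835 0 0" --pt "-0.55 -13.4 0 -0.835 0 0" --pt "-0.55 -13.4 0 -0.835 0 0" --pt "-0.55 -13.4 0 -0.835 0 0" --pt "-0.55 -13.4 0 0 0 0.978" --pt "-0.55 -13.4 0 0 0 0.978" --pt "-0.55 -13.4 0 0 0 0.978" --pt "-0.55 -13.4 0 0 0 0.978" --pt "-0.55 -13.4 0 0 0 0.978" --pt "-0.55 -13.4 0 0 0 0.978" --pt "-0.55 -13.4 0 0 0 0.978" --pt "-0.55 -13.4 0 0 0 0.978" --pt "-0.55 -13.4 0 0 0 0.978" --pt "-0.55 -13.4 0 0 0 0.978" --pt "-0.55 -13.4 0 0 0 0.978" --pt "-0.55 -13.4 0 0 0 0.978" --pt "-0.55 -13.4 0 0 0 0.978" --pt "-0.55 -13.4 0 0 0 0.978" --pt "-0.55 -13.4 0 0 0 0.978"

```text
clock: 18.37
position: [446.5, -212.8, 212.1]
ee_rot: [1.0, -0.026, -0.0, -0.0]
contact_force: [0.2, -0.4, 0.8]
gripper_width: 85.2
grasp_force: 0.0
```

Emit:
play_rows --pt "0 0 -10 0 0 0" --pt "0 0 -20 0 0 0" --pt "0 0 -20 0 0 0" --pt "0 0 -15 0 0 0" --pt "0 0 0 0 0 0" --pt "0 0 0 0 0 0" --gripper 0.5

```text
clock: 18.87
position: [446.3, -212.0, 146.9]
ee_rot: [1.0, -0.029, -0.001, -0.0]
contact_force: [0.1, -0.2, 0.7]
gripper_width: 42.8
grasp_force: 0.0
```

```bash
python3 st.py
```

```text
t 18.87 pos [ 446.3 -212.   146.9] back [ 0.002 -0.     1.   ] y [-0.057 -0.998 -0.   ] w 42.8 F [ 0.1 -0.2  0.7] j [-0.11  0.28 -0.46 -0.   -0.84  1.63]
```

Emit:
play_rows --pt "0.5 -0.4 -8 0 0 0" --pt "0.5 -0.4 -8 0 0 0" --pt "0.5 -0.4 -8 0 0 0" --pt "0.5 -0.3 -6 0 0 0" --pt "0 0 0 0 0 0" --pt "0 0 0 0 0 0"

```text
clock: 19.37
position: [449.0, -214.1, 117.8]
ee_rot: [1.0, -0.028, 0.0, -0.0]
contact_force: [-0.0, 0.2, -0.0]
gripper_width: 42.8
grasp_force: 0.0
```

Emit:
play_rows --pt "0 0 0 0 0 0" --pt "0 0 0 0 0 0" --pt "0 0 0 0 0 0" --pt "0 0 0 0 0 0" --pt "0 0 0 0 0 0" --pt "0 0 0 0 0 0" --pt "0 0 0 0 0 0" --pt "0 0 0 0 0 0" --gripper 0

```text
clock: 20.03
position: [449.4, -214.2, 118.8]
ee_rot: [1.0, -0.028, 0.001, 0.0]
contact_force: [-0.5, 1.0, 6.4]
gripper_width: 8.2
grasp_force: 60.4
```

```bash
python3 st.py; python3 -c "
from bench import read_state;print(read_state()['wrist_torque'])"
```

```text
t 20.03 pos [ 449.4 -214.2  118.8] back [-0.002  0.     1.   ] y [-0.056 -0.998  0.   ] w 8.2 F [-0.5  1.   6.4] j [-0.12  0.32 -0.48  0.   -0.76  1.63]
[ 0.28370251  0.33307952 -0.08825079]
```

Emit:
play_rows --pt "0 0 0 0 0 -0.9" --pt "0 0 0 0 0 -0.9" --pt "0 0 0 0 0 -0.9" --pt "0 0 0 0 0 -0.9" --pt "0 0 0 0 0 -0.9" --pt "0 0 0 0 0 -0.9" --pt "0 0 0 0 0 -0.9" --pt "0 0 0 0 0 -0.9" --pt "0 0 0 0 0 -0.9" --pt "0 0 0 0 0 -0.9" --pt "0 0 0 0 0 -0.9" --pt "0 0 0 0 0 -0.9" --pt "0 0 0 0 0 -0.9" --pt "0 0 0 0 0 -0.9" --pt "0 0 0 0 0 -0.9" --pt "0 0 0 0 0 -0.5" --pt "0 0 0 0 0 0" --pt "0 0 0 0 0 0" --pt "0 0 0 0 0 0"

```text
clock: 21.62
position: [450.5, -214.1, 118.8]
ee_rot: [0.724, -0.689, 0.002, -0.001]
contact_force: [3.0, 1.9, 4.1]
gripper_width: 8.0
grasp_force: 60.3
```

```bash
python3 st.py; python3 -c "
from bench import read_state;print(read_state()['wrist_torque'])"
```

```text
t 21.62 pos [ 450.5 -214.1  118.8] back [-0.003  0.002  1.   ] y [-0.999 -0.05  -0.003] w 8.0 F [3.  1.9 4.1] j [-0.12  0.32 -0.48  0.   -0.76  0.17]
[ 0.6473091  -0.87728315  0.0226663 ]
```

Emit:
play_rows --pt "0 0 0 0 0 -0.25" --pt "0 0 0 0 0 -0.25" --pt "0 0 0 0 0 -0.25" --pt "0 0 0 0 0 0" --pt "0 0 0 0 0 0"

```text
clock: 22.03
position: [450.3, -214.3, 118.8]
ee_rot: [-0.697, 0.717, -0.002, 0.0]
contact_force: [4.4, 0.8, 4.5]
gripper_width: 8.4
grasp_force: 60.4
```

```bash
python3 st.py; python3 -c "
from bench import read_state;print(read_state()['wrist_torque'])"
```

```text
t 22.03 pos [ 450.3 -214.3  118.8] back [-0.003  0.002  1.   ] y [-1.     0.029 -0.003] w 8.4 F [4.4 0.8 4.5] j [-0.12  0.32 -0.48  0.   -0.76  0.09]
[ 0.51141799 -1.18303868 -0.03698419]
```

Emit:
play_rows --pt "0 0 0 0 0 -0.2" --pt "0 0 0 0 0 -0.2" --pt "0 0 0 0 0 0" --pt "0 0 0 0 0 0"

```text
clock: 22.37
position: [449.6, -214.5, 118.8]
ee_rot: [-0.681, 0.732, -0.001, -0.0]
contact_force: [2.8, 0.4, 5.7]
gripper_width: 8.2
grasp_force: 60.6
```

```bash
python3 st.py; python3 -c "
from bench import read_state;print(read_state()['wrist_torque'])"
```

```text
t 22.37 pos [ 449.6 -214.5  118.8] back [-0.001  0.002  1.   ] y [-0.997  0.071 -0.001] w 8.2 F [2.8 0.4 5.7] j [-0.12  0.32 -0.48  0.   -0.76  0.04]
[ 0.16906128 -0.75821154  0.15244239]
```

Emit:
play_rows --pt "0 0 0 0 0 -0.2" --pt "0 0 0 0 0 -0.1" --pt "0 0 0 0 0 0" --pt "0 0 0 0 0 0"

```text
clock: 22.7
position: [449.4, -214.5, 118.7]
ee_rot: [-0.67, 0.742, -0.001, -0.001]
contact_force: [2.5, 0.9, 6.1]
gripper_width: 8.5
grasp_force: 60.7
```

```bash
python3 st.py; python3 -c "
from h import *
print(read_state()['wrist_torque'])
a=snap('top','top5')['image'];b=snap('scene','scene5')['image']
u,v=(proj(load('scene5'),[[448,-213,79]])[0]*.64).round().astype(int)
A=b[v-30:v+30,u-30:u+30]; t=load('top5');u,v=(proj(t,[[448,-213,79]])[0]*.64).round().astype(int)
B=a[v-30:v+30,u-30:u+30]
cv2.imwrite('pics/c5.png',cv2.resize(np.hstack([A,B])[:,:,::-1],(800,400),interpolation=cv2.INTER_CUBIC))"
```

```text
t 22.7 pos [ 449.4 -214.5  118.7] back [-0.     0.002  1.   ] y [-0.995  0.102 -0.001] w 8.5 F [2.5 0.9 6.1] j [-0.12  0.32 -0.48  0.   -0.76  0.01]
[ 0.10144797 -0.65471699  0.18523128]
```

View pics/c5.png

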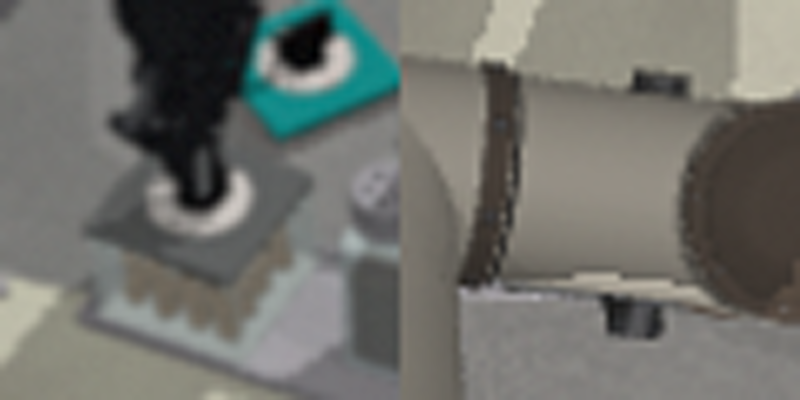

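The wrist torque levelled off at about +0.18 N m, so the tap is at its stop. The lid still sits on the canister at (195, 215) in the scene crop. I lift it now.

Emit:
play_rows --pt "0 0 2 0 0 0" --pt "0 0 2 0 0 0" --pt "0 0 3 0 0 0" --pt "0 0 4 0 0 0" --pt "0 0 5 0 0 0" --pt "0 0 6 0 0 0" --pt "0 0 10 0 0 0" --pt "0 0 15 0 0 0" --pt "0 0 20 0 0 0" --pt "0 0 25 0 0 0" --pt "0 0 25 0 0 0" --pt "0 0 23 0 0 0" --pt "0 0 0 0 0 0"

```text
clock: 23.88
position: [450.9, -214.9, 263.8]
ee_rot: [-0.67, 0.743, -0.005, 0.002]
contact_force: [0.9, -0.9, -0.7]
gripper_width: 8.7
grasp_force: 59.7
```

```bash
python3 st.py
```

```text
t 23.88 pos [ 450.9 -214.9  263.8] back [-0.009  0.004  1.   ] y [-0.995  0.103 -0.009] w 8.7 F [ 0.9 -0.9 -0.7] j [-0.12  0.16 -0.29  0.   -1.11  0.01]
```

Emit:
play_rows --pt "4 8 0 0 0 0" --pt "8 16 0 0 0 0" --pt "11.2 22.4 0 0 0 0" --pt "11.2 22.4 0 0 0 0" --pt "11.2 22.4 0 0 0 0" --pt "11.2 22.4 0 0 0 0" --pt "11.2 22.4 0 0 0 0" --pt "11.2 22.4 0 0 0 0" --pt "11.2 22.4 0 0 0 0" --pt "11.2 22.4 0 0 0 0" --pt "11.2 22.4 0 0 0 0" --pt "11.2 22.4 0 0 0 0" --pt "11.2 22.4 0 0 0 0" --pt "11.2 22.4 0 0 0 0" --pt "11.2 22.4 0 0 0 0" --pt "11.2 22.4 0 0 0 0" --pt "11.2 22.4 0 0 0 0" --pt "11.2 22.4 0 0 0 0" --pt "8 14 0 0 0 0" --pt "4 6 0 0 0 0"

```text
clock: 25.55
position: [651.8, 190.7, 255.2]
ee_rot: [-0.67, 0.742, 0.001, -0.003]
contact_force: [0.5, -0.0, -1.4]
gripper_width: 8.8
grasp_force: 59.6
```

Emit:
play_rows --pt "0 0 -10 0 0 0" --pt "0 0 -20 0 0 0" --pt "0 0 -20 0 0 0" --pt "0 0 -20 0 0 0" --pt "0 0 -20 0 0 0" --pt "0 0 -20 0 0 0" --pt "0 0 -20 0 0 0" --pt "0 0 -18 0 0 0" --pt "0 0 -14 0 0 0" --pt "0 0 -8 0 0 0" --pt "0 0 -4 0 0 0" --pt "0 0 0 0 0 0" --pt "0 0 0 0 0 0"

```text
clock: 26.63
position: [652.5, 188.1, 84.7]
ee_rot: [-0.669, 0.743, -0.001, -0.0]
contact_force: [-0.3, 0.3, -0.9]
gripper_width: 8.6
grasp_force: 59.6
```

```bash
python3 st.py; python3 -c "
from h import *
a=snap('top','top6')['image'];b=snap('scene','scene6')['image']
A=cv2.resize(b[130:265,160:335],(800,600),interpolation=cv2.INTER_CUBIC)
cv2.imwrite('pics/c6.png',A[:,:,::-1])"
```

```text
t 26.63 pos [652.5 188.1  84.7] back [-0.001  0.001  1.   ] y [-0.995  0.104 -0.001] w 8.6 F [-0.3  0.3 -0.9] j [ 0.52  0.62 -0.05  0.   -0.9  -0.62]
```

View pics/c6.png

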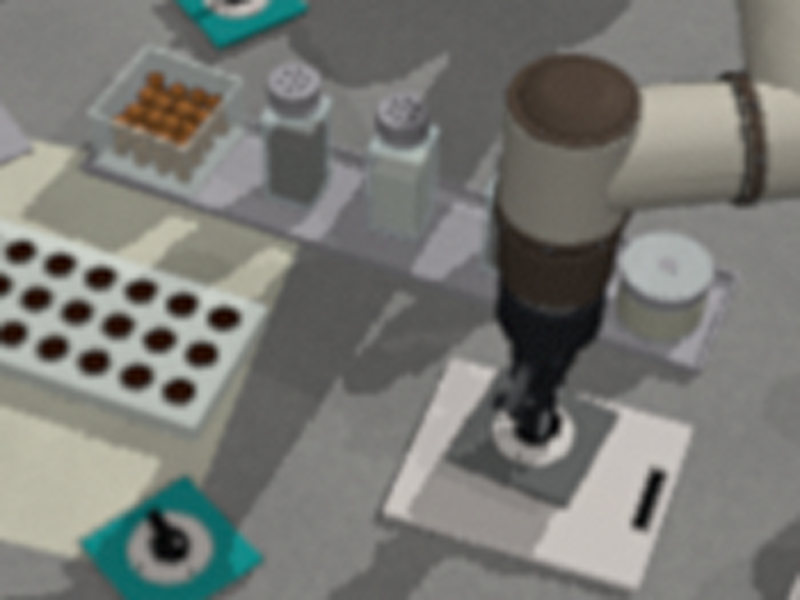

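The lid hangs level over the board at (540, 430), the open canister and jars are standing as they should. Next I lower the lid.

Emit:
play_rows --pt "0 0 -4 0 0 0" --pt "0 0 -4 0 0 0" --pt "0 0 -3 0 0 0" --pt "0 0 -1.5 0 0 0" --pt "0 0 -1 0 0 0" --pt "0 0 0 0 0 0" --pt "0 0 0 0 0 0"

```text
clock: 27.32
position: [652.3, 188.3, 70.7]
ee_rot: [-0.67, 0.743, -0.0, -0.0]
contact_force: [-0.3, -0.5, -1.9]
gripper_width: 8.6
grasp_force: 59.6
```

Emit:
play_rows --pt "0 0 -0.8 0 0 0" --pt "0 0 -0.8 0 0 0" --pt "0 0 -0.8 0 0 0" --pt "0 0 0 0 0 0" --pt "0 0 0 0 0 0"

```text
clock: 27.73
position: [652.3, 188.3, 68.3]
ee_rot: [-0.669, 0.743, -0.0, -0.0]
contact_force: [0.1, -0.5, -0.9]
gripper_width: 8.6
grasp_force: 59.6
```

Emit:
play_rows --pt "0 0 -0.6 0 0 0" --pt "0 0 -0.6 0 0 0" --pt "0 0 0 0 0 0" --pt "0 0 0 0 0 0"

```text
clock: 28.07
position: [652.4, 188.4, 67.9]
ee_rot: [-0.67, 0.743, -0.001, -0.0]
contact_force: [-1.7, -0.5, 3.6]
gripper_width: 8.4
grasp_force: 60.3
```

Contact. I release and retreat.

Emit:
play_rows --pt "0 0 0 0 0 0" --pt "0 0 0 0 0 0" --pt "0 0 0 0 0 0" --pt "0 0 0 0 0 0" --pt "0 0 0 0 0 0" --pt "0 0 4 0 0 0" --pt "0 0 10 0 0 0" --pt "0 0 20 0 0 0" --pt "0 0 25 0 0 0" --pt "0 0 25 0 0 0" --pt "0 0 25 0 0 0" --pt "0 0 25 0 0 0" --pt "0 0 25 0 0 0" --pt "0 0 0 0 0 0" --gripper 0.5

```text
clock: 29.23
position: [655.0, 189.0, 234.3]
ee_rot: [-0.67, 0.742, -0.003, 0.006]
contact_force: [1.1, 0.2, 1.4]
gripper_width: 42.5
grasp_force: 0.0
```

Emit:
play_rows --pt "-15 -15 5 0 0 0" --pt "-20 -20 5 0 0 0" --pt "-20 -20 5 0 0 0" --pt "-20 -20 5 0 0 0" --pt "-20 -20 5 0 0 0" --pt "-20 -20 5 0 0 0" --pt "-20 -20 5 0 0 0" --pt "-10 -20 5 0 0 0" --pt "0 -20 0 0 0 0" --pt "0 -20 0 0 0 0" --pt "0 -20 0 0 0 0" --pt "0 -20 0 0 0 0" --pt "0 -20 0 0 0 0" --pt "0 0 0 0 0 0"

```text
clock: 30.4
position: [507.0, -69.0, 267.0]
ee_rot: [-0.668, 0.744, -0.001, -0.0]
contact_force: [-0.1, -0.4, 0.7]
gripper_width: 42.5
grasp_force: 0.0
```

```bash
python3 st.py; python3 -c "
from h import *
d=snap('top','top7');e=snap('scene','scene7')
# tap angle vs lid edges on the board: dark pixels from both views, lid corners at z=28
cv2.imwrite('pics/c7.png',cv2.resize(np.hstack([d['image'][130:240,180:300],e['image'][150:260,215:335]])[:,:,::-1],(800,367),interpolation=cv2.INTER_CUBIC))"
```

```text
t 30.4 pos [507. -69. 267.] back [-0.001  0.001  1.   ] y [-0.994  0.107 -0.001] w 42.5 F [-0.1 -0.4  0.7] j [ 0.18  0.18 -0.25  0.   -1.14 -0.29]
```

View pics/c7.png

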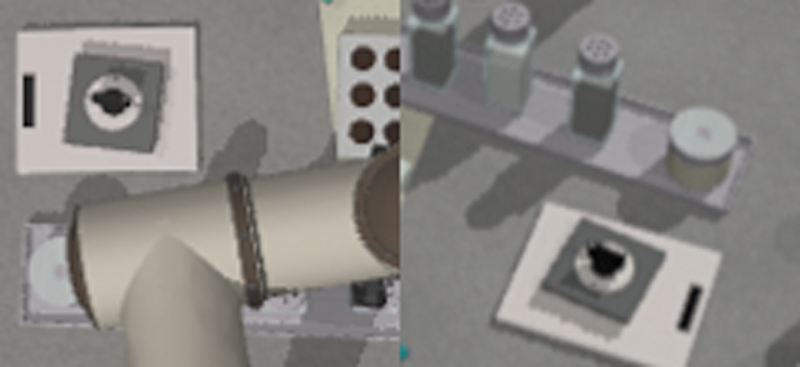

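The lid lies flat on the board with its tap up at the stop, and both jars stand upright in their gaps. I'm handing in.

```bash
python3 -c "
from bench import job_done;print(job_done())"
```

```text
the job is handed in; nothing more can be done
None
```

I handed in the job at about 30 s: both jars stand upright in their gaps, the tap was turned until the wrist torque showed its stop, and the lid lies flat, tap up, on the white board; the hand-in returned no score.

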